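# Tighten the window cell's retaining ring with the pin spanner

### The arm

A 7-joint arm with a two-finger parallel gripper is mounted at the origin on a cart in front of the work surface, level with it; the furniture and walls round the work are solid. World frame = base frame: x ahead of the robot, y to its left, z up, the work surface at z = 0. Lengths are in m, angles in rad, forces in N, time in s.
With the tool pointing down it reaches from about 0.4 to 0.85 m from the base axis. Payload 4.5 kg.
Tool frame: the origin (TCP) lies midway between the tips of the shut fingers; the grasp point (between the pads) lies 19 mm behind it; z points along the fingers, y is the line along which they close (so a half turn about z gives the same grasp; the last joint's range is limited). The gripper opens to 88 mm and grips with 3 to 60 N. Pads are 18 mm wide; open, the fingers measure 123 mm over their backs; the gripper's body (75 mm by 187 mm) begins 45 mm behind the grasp point.
Start: joints at [1.379, 0.689, -0.195, 1.565, 0.157, 0.902, -0.215], TCP at [0.14, -0.609, 0.239] pointing down, gripper open.
Joint ranges: [-3.01, 3.01], [-0.46, 2.08], [-1.47, 1.51], [0.13, 2.56], [-1, 4.14], [0.04, 2.09], [-2.66, 2.66]. Speed limits (rad/s): [2.57, 2.57, 3.14, 3.14, 3.14, 3.14, 3.14].

### API

Orientations are given as a unit quaternion [x, y, z, w].
In Python, from plant import r gives the robot as it stands.
- The arm moves only by the tool carry_out, never from a script. Its argument "plan" is a list of rows, each an object with "rot": the turn, a rotation vector about the tool's x, y, z in rad, a list of three; "xyz": the shift along the tool's x, y, z in m, a list of three; "grip": the closure in counts, from 0 (fully open) to 255 (shut). In form: [{"rot": [wx, wy, wz], "xyz": [dx, dy, dz], "grip": grip}, ...]. A call has 1 to 8 rows; each row is the pose to reach, as a shift and turn from the pose commanded when the call began, along the tool's axes at that moment; what a row does not reach only later rows make up. A row lasts 1/12 s, in which the tool goes at most 41.7 mm and 7.16 degrees, less where a joint would pass 70% of its speed; a pose out of reach is approached as far as the arm can. A call with a gripper value outside its range is refused whole. The fingers move at their own pace and stop on an object; "squeeze" is the grip in N (left out, the last holds). Time passes only in rows, so rows that repeat a pose let the fingers close. It gives the time, the measured TCP pose, the force, the opening and the grip force at its end, in the units of the state.
- r.get_state(): the state, without advancing time (a new reading comes with each control period).
- r.snapshot(name): name is "scene" or "top"; returns the picture (420x560x3 uint8, red, green, blue); there is no depth.
- r.camera_params(name): a dict with "fx", "fy", "cx", "cy" (pixels), "position" and "attitude" of the camera in the world. Camera axes: x right, y down, z forward; pixel columns grow to the right and rows downward; lengths in m; the calibration is good to about 2 mm. A picture is of the moment at which its call begins. camera_params takes no time and is no camera call.
- r.finish_job(): hands the job in; it is judged then, once.
The state is a dict: "clock": time; "q": joint angles; "qd": joint speeds; "joint_torque": joint torques, N m; "tool_pos": TCP position; "eef_rot": TCP orientation; "contact_force": force on the tool from outside, world axes, zero at the start; "moment": the same for the moment, N m; "opening": opening from 0.0 (shut) to 1.0 (fully open); "finger_force": force on a finger pad.
Only numpy, scipy, OpenCV 4.12 (cv2) and the standard library are available. Lean on these libraries where they do the work, as an engineer would, in place of code of your own. Each camera call takes 0.05 s, during which the arm holds its last target. There are 200 camera calls.

### The job

Take the red-handled pin spanner from its slotted rest, feel both its pins fully home into the two holes of the retaining ring on the window cell, and only then turn the ring clockwise (seen from above) until it meets its stop. Keep the pressing and turning gentle, as the ring sits over a glass window, then put the spanner back upright in the slot of its rest and leave the loose things standing around alone.

Things in the scene. Friction and masses are not known exactly. Their poses are not given: they have to be found in the camera images.
- spanner_grip (a point): centre of the pin spanner's red, black-ribbed upright grip plate, 44 mm long (its x axis), 12 mm thick (y), 42 mm tall. Under it a steel bar, 62 mm long (x), 18 mm wide, 10 mm thick; the bar's top is 22 mm and its underside 32 mm below this point. z up; 0.10 to 0.17 kg; a half turn about z makes no difference
- spanner_feet (a point): point midway between the lower ends of the spanner's two pins, 40 mm below the centre of the grip, same axes. The dark steel pins, 6 mm in diameter, stick 8 mm down out of the bar's underside, 24 mm either side of the middle along x; their last 2.5 mm tapers to 3 mm
- rest_top (a point): centre of the top face of the spanner's rest, a grey block fixed to the worktop, 96 mm (x) by 50 mm (y) and 22 mm high. A slot 58 mm long (x), 11 mm wide and 13 mm deep is sunk in the middle of this face: the pins hang in it and the underside of the spanner's bar lies on the face. z up
- cell_face (a point): point on the window cell's axis at the height of the retaining ring's top face, 44 mm above the worktop; it belongs to the fixed cell and does not move with the ring. The cell has a square aluminium foot, 100 mm, and a dark round barrel, 82 mm across and 39 mm high. The bright ring in it is 68 mm outside, 30 mm inside. z up
- cell: the window cell, origin under its centre on the worktop, axes as cell_face. Its ring has two blind holes, 8.5 mm in diameter, 11 mm deep, 24 mm from the axis, opposite each other (two dark spots). The ring sits on a spring: it gives way downward up to 3.5 mm (about 0.6 N to begin, 2 N more per mm), then stops hard
- ring (a joint): angle q of the ring, rad, growing clockwise from above (tightening); starts within 0.1 of 0, hard stop at 0.60; friction 0.2 N m, stays where left; pins rubbing on its face under 6 N do not turn it. The line through its holes stands at 0.30 - q rad, counter-clockwise from the cell's x axis, give or take 0.55: this differs each time and must be felt for (or seen)
- vial_amber_mid (a point): centre of a loose bystander: amber glass vial with black cap, 30 mm across, 64 mm tall
- vial_03_mid (a point): centre of a loose bystander: clear vial with black cap, 24 mm across, 50 mm tall
- cup_22_mid (a point): centre of a loose bystander: white sample cup, 41 mm across, 24 mm tall
- die_ring_01_mid (a point): centre of a loose bystander: grey metal ring, 51 mm across, 13 mm tall
- tape_roll_mid (a point): centre of a loose bystander: roll of tan tape, 96 mm across, 25 mm tall

How it is judged:
By the outcome, as a careful person would: the job done as asked, in the order asked, and still so for the second after the job is handed in, with the robot touching nothing.
It also fails if it takes over 72 s, if anything falls off the work surface, if the arm or the gripper's body presses on something with over 40 N, if the wrist force passes 120 N, or if a joint passes its speed limit or range.

## Working session

There is one attempt and no reset: what is moved stays moved. The work goes in short steps, Python scripts to look and compute and a tool call to move; the robot and the scene stay as the last step left them, time stands still between calls to the robot, and variables do not carry over. Pictures are saved under pics/ and viewed, at most 10 in all, crops included, and the job is handed in when it is done.

Besides the shell and the picture viewer there is one more tool, called after ">>>" by a JSON object that holds its "fn" and its "kwargs", one argument or row to a line. carry_out: Moves the arm, as the interface text tells. Its arguments: {"type":"object","properties":{"plan":{"type":"array"},"squeeze":{"type":"number"}},"required":["plan"]}

```bash
ls; mkdir -p pics
python3 - <<'E'
from plant import r
import cv2, numpy as np
for n in ("scene","top"):
    im=r.snapshot(n); cv2.imwrite(f"pics/{n}0.png",im[:,:,::-1]); print(n,r.camera_params(n))
s=r.get_state(); print(s)
a=cv2.imread("pics/scene0.png");b=cv2.imread("pics/top0.png")
cv2.imwrite("pics/both0.png",cv2.resize(np.vstack([a,b]),(0,0),fx=.7,fy=.7))
E
```

```text
pics
scene {'fx': 397.30096673479943, 'fy': 397.30096673479943, 'cx': 278.5173196303344, 'cy': 206.31048204476457, 'position': array([-6.37052668e-04,  4.86281690e-01,  7.01541445e-01]), 'attitude': array([-0.2877075 ,  0.85752042, -0.40105482,  0.14504535])}
top {'fx': 424.3505147685391, 'fy': 424.3505147685391, 'cx': 279.09613543064944, 'cy': 211.2422438829889, 'position': array([ 0.40367804, -0.11921859,  1.31193039]), 'attitude': array([ 0.71698756, -0.69639573,  0.02099637, -0.02282493])}
{'clock': 0.1, 'q': array([ 1.37879855,  0.68989196, -0.19452349,  1.5662047 ,  0.15732382,
        0.90252258, -0.21511943]), 'qd': array([ 1.14668474e-03, -3.61764563e-03,  9.46576736e-05, -3.41444114e-03,
       -6.83927459e-04,  2.03864632e-03, -6.47343764e-05]), 'joint_torque': array([-1.85681900e-03, -5.28503358e+01, -1.27080739e+00, -1.53837758e+01,
       -5.25011017e-02,  2.05159413e-03,  3.35426773e-05]), 'tool_pos': array([ 0.13975573, -0.60860396,  0.23800484]), 'eef_rot': array([ 9.93629415e-01,  1.12693919e-01, -1.60342046e-04, -8.00662598e-04]), 'contact_force': array([ 0.09366983, -0.22412822,  0.1477552 ]), 'moment': array([ 0.02592247, -0.0250892 , -0.01965442]), 'finger_force': 0.0, 'opening': 0.9993778043156825}
```

View pics/top0.png

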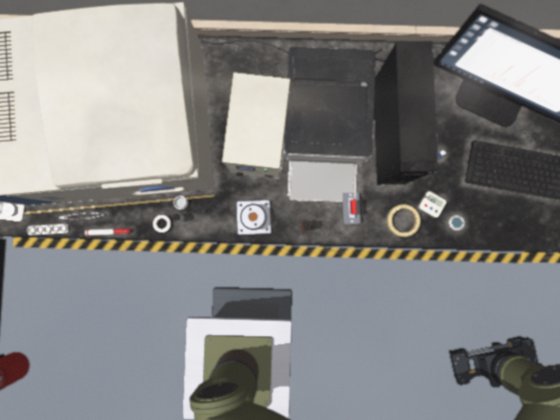

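View pics/scene0.png

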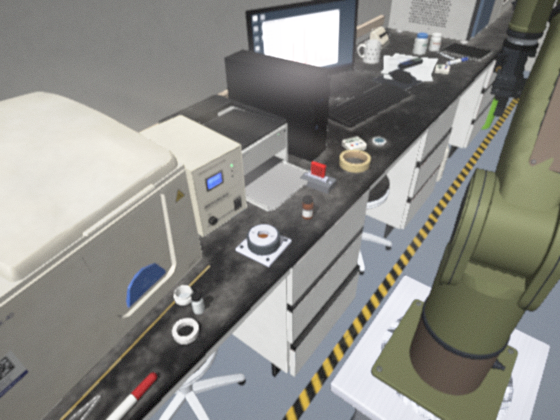

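The top view shows the red spanner on its grey rest at about (352,207) and the cell at (254,217). The amber vial stands near (312,225), between them. In the scene view the spanner is at (318,170), the cell at (263,240) and the amber vial at (307,207).

```bash
cat > h.py <<'E'
import numpy as np, cv2
from scipy.spatial.transform import Rotation as R
from plant import r
def ray(n,uv):
    c=r.camera_params(n); d=np.array([(uv[0]-c['cx'])/c['fx'],(uv[1]-c['cy'])/c['fy'],1.])
    return c['position'],R.from_quat(c['attitude']).apply(d)
def onz(n,uv,z):
    p,d=ray(n,uv); return p+d*(z-p[2])/d[2]
def two(a,b):
    p,d=ray('scene',a); q,e=ray('top',b); s=np.linalg.lstsq(np.c_[d,-e],q-p,rcond=None)[0]
    return (p+s[0]*d+q+s[1]*e)/2, np.linalg.norm(p+s[0]*d-q-s[1]*e)
def blobs(mask,amin=5):
    n,l,st,c=cv2.connectedComponentsWithStats(mask.astype(np.uint8)); 
    return [(c[i].round(2),st[i]) for i in range(1,n) if st[i][4]>=amin]
E
python3 - <<'E'
from h import *
out=[]
for n,box,gb in (("scene",(190,150,200,130),(295,150,50,40)),("top",(220,180,160,70),(335,185,40,45))):
    im=cv2.imread(f"pics/{n}0.png").astype(int)
    red=(im[:,:,2]>110)&(im[:,:,1]<70)&(im[:,:,0]<80)
    x,y,w,h=gb; m=np.zeros_like(red); m[y:y+h,x:x+w]=red[y:y+h,x:x+w]
    print(n,blobs(m,4)); ys,xs=np.nonzero(m); print(cv2.minAreaRect(np.c_[xs,ys].astype(np.float32)))
    x,y,w,h=box; out.append(cv2.resize(im[y:y+h,x:x+w].astype(np.uint8),(0,0),fx=640/w,fy=640/w,interpolation=cv2.INTER_CUBIC)) 
cv2.imwrite("pics/crops.png",cv2.resize(np.vstack(out),(0,0),fx=.85,fy=.85))
E
```

```text
scene [(array([318.5 , 169.16]), array([311, 163,  15,  14, 141], dtype=int32))]
((317.3529968261719, 168.5882568359375), (16.00735092163086, 12.126781463623047), 14.03624439239502)
top [(array([353.15, 206.69]), array([351, 201,   5,  12,  48], dtype=int32))]
((353.0, 206.5), (11.0, 4.0), 90.0)
```

View pics/crops.png

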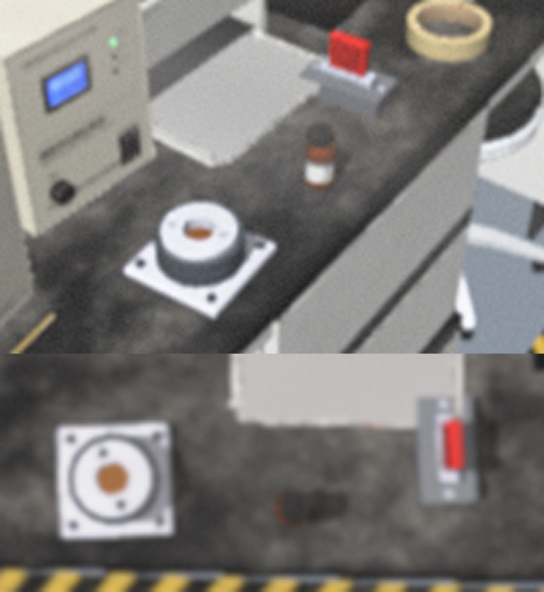

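The crops show the ring's two dark holes in the top view near (250.3,208.8) and (255.6,224.1). The rest's long axis lies roughly along world x, and a pale tray lies right beside the rest. Next I refine these positions.

Run:
```python
from h import *
im=cv2.imread("pics/top0.png"); g=cv2.cvtColor(im,cv2.COLOR_BGR2GRAY).astype(float); hsv=cv2.cvtColor(im,cv2.COLOR_BGR2HSV)
# holes: darkness centroid
H=[]
for u,v in ((250.3,208.8),(255.6,224.1)):
    u0,v0=int(round(u)),int(round(v)); p=g[v0-2:v0+3,u0-2:u0+3]; print(p.astype(int).tolist())
    w=np.clip(np.percentile(p,70)-p,0,None); yy,xx=np.mgrid[v0-2:v0+3,u0-2:u0+3]
    c=((w*xx).sum()/w.sum(),(w*yy).sum()/w.sum()); X=onz('top',c,.044); H.append(X); print('hole',np.round(c,2),X.round(4))
d=H[0]-H[1]; print('mid',(H[0]+H[1])/2,'dist',np.hypot(*d[:2]),'ang',np.arctan2(d[1],d[0]))
# brown window (at about ring height)
m=(hsv[:,:,1]>90)&(hsv[:,:,0]<20); m[:, :240]=0;m[:,268:]=0;m[:205]=0;m[230:]=0
for b in blobs(m): print('win',b, onz('top',b[0],.040).round(4))
# foot: bright (corners)
m=(g>150); m[:,:230]=0;m[:,278:]=0;m[:190]=0;m[240:]=0
ys,xs=np.nonzero(m); rc=cv2.minAreaRect(np.c_[xs,ys].astype(np.float32)); print('foot',rc)
P=np.array([onz('top',q,.005) for q in cv2.boxPoints(rc)]); print(P.round(4),P.mean(0).round(4)); e=np.diff(P,axis=0);print(np.linalg.norm(e,axis=1),np.arctan2(e[:,1],e[:,0]))
# rest
s=g.copy(); 
m=(g>85)&(g<175)&(hsv[:,:,1]<60); m[:,:342]=0;m[:,362:]=0;m[:190]=0;m[230:]=0
print(g[203:226:2,338:366].astype(int))
for uv in ((269,210.3),): print('tray',two(uv,(289.4,200)))
print('grip',two((318.5,169.2),(353.15,206.7)), onz('top',(353.15,206.7),.07))
a=cv2.imread("pics/scene0.png"); print('vial', onz('scene',(307,218),0))
```

```text
[[212, 202, 202, 220, 231], [218, 181, 162, 194, 225], [213, 167, 147, 183, 221], [219, 195, 186, 205, 223], [228, 219, 214, 216, 216]]
hole [249.82 208.73] [ 0.4873 -0.0269  0.044 ]
[[216, 211, 217, 226, 231], [194, 167, 184, 216, 227], [177, 141, 165, 211, 227], [199, 172, 186, 216, 222], [220, 208, 205, 205, 192]]
hole [255.35 224.2 ] [ 0.4415 -0.045   0.044 ]
mid [ 0.46437897 -0.03595847  0.044     ] dist 0.049279871670415004 ang 0.375922525026929
win (array([252.61, 216.39]), array([249, 213,   8,   8,  46], dtype=int32)) [ 0.4648 -0.0358  0.04  ]
foot ((253.01339721679688, 216.79483032226562), (32.920555114746094, 33.01136779785156), 87.39744567871094)
[[ 0.5122  0.0201  0.005 ]
 [ 0.5198 -0.0816  0.005 ]
 [ 0.4185 -0.0894  0.005 ]
 [ 0.4109  0.0119  0.005 ]] [ 0.4654 -0.0348  0.005 ]
[0.10203196 0.10164925 0.10154192] [-1.49616922 -3.06563651  1.64533525]
[[105 106 106 108 119 134 142 144 146 157 177 173 131 101 110 115 114 106
   95  87  80  71  59  53  53  50  50  50]
 [106 109 109 107 118 133 143 146 146 155 177 175 134 101 107 115 115 106
   94  89  83  72  60  55  54  55 
[... 737 characters left out ...]
138 145 146 144 144 146 154 163 163 155 148 145
  144 146 142 126  96  67  62  73  83  85]
 [ 96 103 111 113 112 120 134 144 146 145 145 151 170 190 191 174 153 145
  145 145 140 130 103  74  66  77  87  91]
 [106 108 111 112 109 115 125 132 134 132 131 133 135 139 139 133 129 129
  127 122 117 107  93  85  85  87  88  86]
 [106 112 111 114 113 108 105 103 103 103 105 104 100  97  96  97  97  97
   95  91  86  85  84  87  86  84  81  82]]
tray (array([ 0.52403407, -0.14203997,  0.01315863]), np.float64(0.010791738641738399))
grip (array([ 0.50129874, -0.33559447,  0.04932295]), np.float64(0.0015958104665178116)) [ 0.50036116 -0.33162752  0.07      ]
vial [ 0.43675971 -0.18633192  0.        ]
```

Run:
```python
from h import *
im=cv2.imread("pics/top0.png").astype(float); g=im.mean(2); red=im[:,:,2]-im[:,:,1]
def cross(p,t):  # first upward crossing
    i=np.nonzero((p[:-1]<t)&(p[1:]>=t))[0][0]; return i+(t-p[i])/(p[i+1]-p[i])
L=np.array([onz('top',(339+cross(g[v,339:350],124),v),.022) for v in range(203,220)])
k=np.polyfit(L[:,0],L[:,1],1); print('rest left edge y at x=.5',np.polyval(k,.5),'yaw',np.arctan(k[0]),'res',np.std(L[:,1]-np.polyval(k,L[:,0])))
Rr=[onz('top',(364-cross(g[v,364:350:-1],100),v),.022) for v in range(215,220)]; print('right',np.round(Rr,4))
B=[onz('top',(c,228-cross(g[228:216:-1,c],118)),.022) for c in range(346,357)]; print('bottom',np.mean(B,0).round(4))
print(g[186:200,343:362].astype(int))
T=[(c,cross(red[194:210,c],60)+194, 218-cross(red[218:200:-1,c],60)) for c in (353,354,355)]; print(T)
for v in (203,206,209):
    a=346+cross(red[v,346:356],50); b=362-cross(red[v,362:350:-1],50); print(v,a,b,onz('top',(a,v),.032),onz('top',(b,v),.075))
for c,a,b in T: print(onz('top',(c,a),.075),onz('top',(c,b),.075))
print(red[206,346:362].astype(int))
# bar ends
print(g[190:224,350:354].astype(int).T)
```

```text
rest left edge y at x=.5 -0.3077943467512631 yaw 0.06563818144014207 res 0.00021943006782463288
right [[ 0.4793 -0.3599  0.022 ]
 [ 0.4763 -0.3607  0.022 ]
 [ 0.4733 -0.3609  0.022 ]
 [ 0.4702 -0.361   0.022 ]
 [ 0.4672 -0.361   0.022 ]]
bottom [ 0.4521 -0.3343  0.022 ]
[[190 191 192 190 192 191 191 192 191 186 185 198 195 151 115 114 113 108
  103]
 [191 191 191 191 191 191 191 190 191 188 187 198 195 151 118 115 116 111
  104]
 [192 192 191 192 191 192 192 191 191 188 188 199 193 150 120 117 117 114
  108]
 [191 190 193 192 192 191 192 191 190 189 189 200 192 151 117 116 115 112
  107]
 [191 192 192 191 192 192 192 192 192 191 193 199 191 148 116 113 112 110
  105]
 [189 189 190 188 189 189 189 188 190 191 191 198 190 151 122 113 110 105
  100]
 [177 176 177 177 176 179 180 181 180 178 181 193 188 156 131 118 104  95
   92]
 [163 156 157 155 156 164 178 185 175 164 171 190 189 161 138 120  94  81
   82]
 [155 147 147 146 147 160 187 198 183 164 170 191 192 164 141 119  88  71
   76]
 [155 146 145 147 147 160 181 195 182 164 169 189 187 163 143 121  88  68
   72]
 [155 147 145 146 1
[... 991 characters left out ...]
116887 -0.33579237  0.075     ] [ 0.4801558  -0.33653507  0.075     ]
[ -2  -1   3  18  47 106 153 161 158 126  58   8  -1   0   1   0]
[[192 188 181 185 198 195 173 178 202 195 166 139 131 134 138 137 138 138
  139 138 139 138 143 162 191 211 213 192 159 156 169 171 157 136]
 [192 190 180 175 183 182 169 176 194 183 150 120 105 105 106 105 104 104
  104 106 106 104 112 135 176 211 218 198 165 164 187 192 173 140]
 [191 191 178 164 164 164 160 170 182 167 139 122 115 114 113 111 111 108
  106 106 104 102 105 126 167 209 219 200 166 164 186 193 174 139]
 [193 191 181 171 170 169 166 168 166 150 130 122 122 120 121 120 119 120
  119 118 118 117 116 130 163 202 214 198 165 156 170 176 161 134]]
```

```bash
cat >> h.py <<'E'
def go(p,yaw):
    s=r.get_state(); A=R.from_quat(s['eef_rot']); B=R.from_euler('z',yaw)*R.from_quat([1,0,0,0])
    print('xyz(mm)',(A.inv().apply(np.array(p)-s['tool_pos'])*1e3).round(1),'rot',(A.inv()*B).as_rotvec().round(4))
def st():
    s=r.get_state(); x=R.from_quat(s['eef_rot']).as_matrix()
    print('t%.2f'%s['clock'],'pos',s['tool_pos'].round(4),'yaw %.4f'%np.arctan2(x[1,0],x[0,0]),'tilt',x[:2,2].round(4),'F',s['contact_force'].round(2),'M',s['moment'].round(3),'open %.3f ff %.1f'%(s['opening'],s['finger_force']))
E
python3 -c "
from h import *
st(); go([.5013,-.334,.16],.066)"
```

```text
t0.10 pos [ 0.1398 -0.6086  0.238 ] yaw 0.2259 tilt [-0.0005  0.0016] F [ 0.09 -0.22  0.15] M [ 0.026 -0.025 -0.02 ] open 0.999 ff 0.0
xyz(mm) [ 413.9 -186.5   78.3] rot [-0.0016  0.0003  0.1599]
```

>>> {"fn": "carry_out", "kwargs": {
  "plan": [
    {"rot": [0,0,0.02],"xyz": [0.035,-0.0158,0.002],"grip": 150},
    {"rot": [0,0,0.04],"xyz": [0.07,-0.0315,0.004],"grip": 150},
    {"rot": [0,0,0.06],"xyz": [0.105,-0.0473,0.006],"grip": 150},
    {"rot": [0,0,0.08],"xyz": [0.14,-0.063,0.008],"grip": 150},
    {"rot": [0,0,0.1],"xyz": [0.175,-0.0789,0.01],"grip": 150},
    {"rot": [0,0,0.12],"xyz": [0.21,-0.0946,0.012],"grip": 150},
    {"rot": [0,0,0.14],"xyz": [0.245,-0.11,0.014],"grip": 150},
    {"rot": [-0.0016,0,0.16],"xyz": [0.28,-0.126,0.016],"grip": 150}
  ]
}}

```text
clock: 0.77
tool_pos: [0.3857, -0.4223, 0.2224]
eef_rot: [0.999, 0.032, -0.0, 0.001]
contact_force: [-0.2, -0.7, 0.2]
opening: 0.421
finger_force: 0.0
```

```bash
python3 -c "
from h import *
st(); go([.5013,-.334,.14],.066)"
```

```text
t0.77 pos [ 0.3857 -0.4223  0.2224] yaw 0.0646 tilt [-0.0002 -0.0014] F [-0.17 -0.66  0.18] M [-0.005 -0.054  0.025] open 0.421 ff 0.0
xyz(mm) [121.1 -80.8  82.2] rot [ 0.0013  0.0003 -0.0014]
```

>>> {"fn": "carry_out", "kwargs": {
  "plan": [
    {"rot": [0,0,0],"xyz": [0.03,-0.02,0.02],"grip": 150},
    {"rot": [0,0,0],"xyz": [0.06,-0.04,0.04],"grip": 150},
    {"rot": [0,0,0],"xyz": [0.09,-0.06,0.06],"grip": 150},
    {"rot": [0,0,0],"xyz": [0.12,-0.08,0.081],"grip": 150},
    {"rot": [0,0,0],"xyz": [0.12,-0.08,0.081],"grip": 150},
    {"rot": [0,0,0],"xyz": [0.12,-0.08,0.081],"grip": 150}
  ]
}}

```text
clock: 1.27
tool_pos: [0.5005, -0.3325, 0.1398]
eef_rot: [0.999, 0.036, -0.001, -0.001]
contact_force: [-0.1, -1.1, 0.0]
opening: 0.41
finger_force: 0.0
```

Run:
```python
from h import *
st(); go([.5013,-.334,.041],.066)
a=r.snapshot('scene')[:,:,::-1];b=r.snapshot('top')[:,:,::-1]
A=cv2.resize(a[60:260,200:420],(0,0),fx=2.5,fy=2.5);cv2.imwrite('pics/s1.png',A)
```

```text
t1.27 pos [ 0.5005 -0.3325  0.1398] yaw 0.0716 tilt [-0.0016  0.0016] F [-0.09 -1.12  0.01] M [ 0.023 -0.017 -0.013] open 0.410 ff 0.0
xyz(mm) [ 0.8  1.7 98.8] rot [-0.0017  0.0015  0.0056]
```

View pics/s1.png

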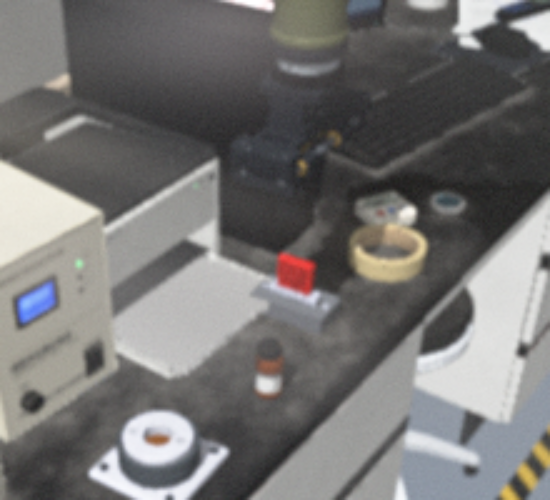

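The gripper hangs above the spanner and clear of the printer, and the tray is a low plate. I descend next.

>>> {"fn": "carry_out", "kwargs": {
  "plan": [
    {"rot": [-0.0017,0.0015,0.0056],"xyz": [0.0008,0.0017,0.025],"grip": 150},
    {"rot": [-0.0017,0.0015,0.0056],"xyz": [0.0008,0.0017,0.05],"grip": 150},
    {"rot": [-0.0017,0.0015,0.0056],"xyz": [0.0008,0.0017,0.075],"grip": 150},
    {"rot": [-0.0017,0.0015,0.0056],"xyz": [0.0008,0.0017,0.0985],"grip": 150},
    {"rot": [-0.0017,0.0015,0.0056],"xyz": [0.0008,0.0017,0.0985],"grip": 150},
    {"rot": [-0.0017,0.0015,0.0056],"xyz": [0.0008,0.0017,0.0985],"grip": 150}
  ]
}}

```text
clock: 1.87
tool_pos: [0.4984, -0.3393, 0.0431]
eef_rot: [1.0, 0.029, -0.0, 0.002]
contact_force: [-0.4, 0.5, 0.8]
opening: 0.412
finger_force: 0.0
```

```bash
python3 -c "
from h import *
st(); go([.5013,-.334,.039],.066)"
```

```text
t1.87 pos [ 0.4984 -0.3393  0.0431] yaw 0.0577 tilt [-0.0001 -0.0034] F [-0.39  0.48  0.81] M [-0.008  0.027 -0.012] open 0.412 ff 0.0
xyz(mm) [ 3.2 -5.1  4.1] rot [ 0.0034  0.0003 -0.0083]
```

>>> {"fn": "carry_out", "kwargs": {
  "plan": [
    {"rot": [0,0,0],"xyz": [0,0,0],"grip": 150},
    {"rot": [0,0,0],"xyz": [0,0,0],"grip": 150},
    {"rot": [0,0,0],"xyz": [0,0,0],"grip": 150}
  ]
}}

```text
clock: 2.12
tool_pos: [0.5008, -0.3388, 0.0449]
eef_rot: [1.0, 0.03, 0.002, 0.003]
contact_force: [0.1, 0.5, 0.3]
opening: 0.411
finger_force: 0.0
```

```bash
python3 -c "
from h import *
st(); go([.5013,-.334,.039],.066)"
```

```text
t2.12 pos [ 0.5008 -0.3388  0.0449] yaw 0.0596 tilt [ 0.0044 -0.0049] F [0.12 0.5  0.34] M [ 0.051 -0.005 -0.011] open 0.411 ff 0.0
xyz(mm) [ 0.7 -4.8  5.9] rot [ 0.0052 -0.004  -0.0064]
```

>>> {"fn": "carry_out", "kwargs": {
  "plan": [
    {"rot": [0.005,-0.004,-0.006],"xyz": [0.0007,-0.0048,0.004],"grip": 150},
    {"rot": [0.005,-0.004,-0.006],"xyz": [0.0007,-0.0048,0.004],"grip": 150},
    {"rot": [0.005,-0.004,-0.006],"xyz": [0.0007,-0.0048,0.004],"grip": 150},
    {"rot": [0.005,-0.004,-0.006],"xyz": [0.0007,-0.0048,0.004],"grip": 150}
  ]
}}

```text
clock: 2.45
tool_pos: [0.5006, -0.3329, 0.0392]
eef_rot: [0.999, 0.033, -0.001, -0.001]
contact_force: [-0.3, -0.7, -0.1]
opening: 0.415
finger_force: 0.0
```

```bash
python3 -c "
from h import *
st(); go([.5013,-.334,.040],.066)"
```

```text
t2.45 pos [ 0.5006 -0.3329  0.0392] yaw 0.0665 tilt [-0.0024  0.0015] F [-0.35 -0.65 -0.14] M [-0.014 -0.01   0.055] open 0.415 ff 0.0
xyz(mm) [ 0.6  1.2 -0.8] rot [-0.0017  0.0023  0.0005]
```

>>> {"fn": "carry_out", "kwargs": {
  "plan": [
    {"rot": [0,0,0],"xyz": [0,0.001,0],"grip": 200},
    {"rot": [0,0,0],"xyz": [0,0.001,0],"grip": 235},
    {"rot": [0,0,0],"xyz": [0,0.001,0],"grip": 255},
    {"rot": [0,0,0],"xyz": [0,0.001,0],"grip": 255},
    {"rot": [0,0,0],"xyz": [0,0.001,0],"grip": 255},
    {"rot": [0,0,0],"xyz": [0,0.001,0],"grip": 255}
  ],
  "squeeze": 40
}}

```text
clock: 2.95
tool_pos: [0.5003, -0.3331, 0.0389]
eef_rot: [0.999, 0.033, -0.002, -0.002]
contact_force: [-0.8, 1.9, -0.5]
opening: 0.134
finger_force: 39.4
```

```bash
python3 -c "
from h import *
st()"
```

```text
t2.95 pos [ 0.5003 -0.3331  0.0389] yaw 0.0669 tilt [-0.0033  0.0029] F [-0.8   1.89 -0.52] M [0.46  0.085 0.014] open 0.134 ff 39.4
```

>>> {"fn": "carry_out", "kwargs": {
  "plan": [
    {"rot": [0,0,0],"xyz": [0,0,-0.01],"grip": 255},
    {"rot": [0,0,0],"xyz": [0,0,-0.025],"grip": 255},
    {"rot": [0,0,0],"xyz": [0,0,-0.045],"grip": 255},
    {"rot": [0,0,0],"xyz": [0,0,-0.07],"grip": 255},
    {"rot": [0,0,0],"xyz": [0,0,-0.095],"grip": 255},
    {"rot": [0,0,0],"xyz": [0,0,-0.1],"grip": 255},
    {"rot": [0,0,0],"xyz": [0,0,-0.1],"grip": 255}
  ]
}}

```text
clock: 3.53
tool_pos: [0.502, -0.3356, 0.1414]
eef_rot: [0.999, 0.033, 0.001, 0.001]
contact_force: [-0.0, -0.1, -1.6]
opening: 0.134
finger_force: 39.6
```

```bash
python3 -c "
from h import *
st(); go([.4645,-.0357,.12],.376)"
```

```text
t3.53 pos [ 0.502  -0.3356  0.1414] yaw 0.0655 tilt [ 0.0017 -0.0016] F [-0.03 -0.08 -1.55] M [0.043 0.011 0.02 ] open 0.134 ff 39.6
xyz(mm) [ -17.8 -301.7   20.9] rot [ 0.0019 -0.0013 -0.3105]
```

>>> {"fn": "carry_out", "kwargs": {
  "plan": [
    {"rot": [0,0,-0.04],"xyz": [-0.002,-0.036,0],"grip": 255},
    {"rot": [0,0,-0.08],"xyz": [-0.005,-0.074,0],"grip": 255},
    {"rot": [0,0,-0.12],"xyz": [-0.007,-0.112,0],"grip": 255},
    {"rot": [0,0,-0.16],"xyz": [-0.009,-0.15,0],"grip": 255},
    {"rot": [0,0,-0.2],"xyz": [-0.012,-0.188,0.0],"grip": 255},
    {"rot": [0,0,-0.24],"xyz": [-0.014,-0.226,0.0],"grip": 255},
    {"rot": [0,0,-0.28],"xyz": [-0.016,-0.264,0.0],"grip": 255},
    {"rot": [0,0,-0.31],"xyz": [-0.0178,-0.302,0],"grip": 255}
  ]
}}

```text
clock: 4.2
tool_pos: [0.4618, -0.0327, 0.1387]
eef_rot: [0.982, 0.188, -0.002, -0.001]
contact_force: [0.5, 0.5, -1.3]
opening: 0.133
finger_force: 39.6
```

>>> {"fn": "carry_out", "kwargs": {
  "plan": [
    {"rot": [0,0,0],"xyz": [0,0,0],"grip": 255},
    {"rot": [0,0,0],"xyz": [0,0,0],"grip": 255},
    {"rot": [0,0,0],"xyz": [0,0,0],"grip": 255},
    {"rot": [0,0,0],"xyz": [0,0,0],"grip": 255}
  ]
}}

```text
clock: 4.53
tool_pos: [0.4629, -0.0358, 0.1392]
eef_rot: [0.983, 0.186, -0.002, -0.0]
contact_force: [-0.3, -0.5, -1.4]
opening: 0.131
finger_force: 39.6
```

Run:
```python
from h import *
st(); go([.4636,-.0361,.09],.376)
a=r.snapshot('scene')[:,:,::-1];b=r.snapshot('top')[:,:,::-1]
cv2.imwrite('pics/sc2.png',a);cv2.imwrite('pics/tp2.png',b)
A=cv2.resize(a[150:280,190:330],(0,0),fx=4,fy=4,interpolation=cv2.INTER_CUBIC);cv2.imwrite('pics/s2.png',A)
```

```text
t4.53 pos [ 0.4629 -0.0358  0.1392] yaw 0.3734 tilt [-0.0032  0.0004] F [-0.31 -0.46 -1.36] M [-0.068  0.014  0.04 ] open 0.131 ff 39.6
xyz(mm) [ 0.7  0.7 49.2] rot [-0.0015  0.0029 -0.0026]
```

View pics/s2.png

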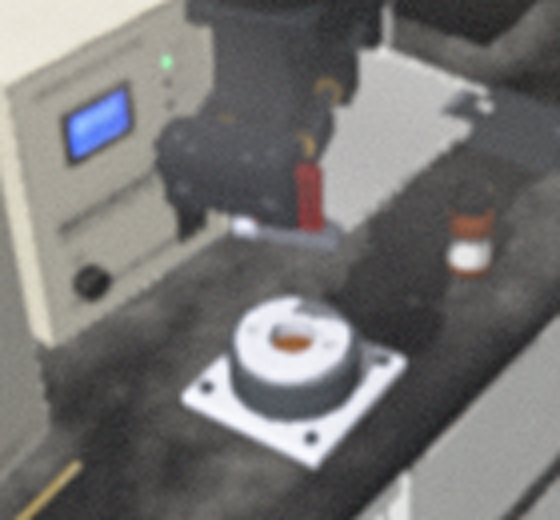

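The spanner is held level above the ring, bar seen at (285,235) in the crop, clear of the instrument box. Next I descend to about 5 mm over the face.

>>> {"fn": "carry_out", "kwargs": {
  "plan": [
    {"rot": [-0.0015,0.003,-0.002],"xyz": [0.0007,0.0007,0.02],"grip": 255},
    {"rot": [-0.0015,0.003,-0.002],"xyz": [0.0007,0.0007,0.04],"grip": 255},
    {"rot": [-0.0015,0.003,-0.002],"xyz": [0.0007,0.0007,0.055],"grip": 255},
    {"rot": [-0.0015,0.003,-0.002],"xyz": [0.0007,0.0007,0.063],"grip": 255},
    {"rot": [-0.0015,0.003,-0.002],"xyz": [0.0007,0.0007,0.063],"grip": 255},
    {"rot": [-0.0015,0.003,-0.002],"xyz": [0.0007,0.0007,0.063],"grip": 255},
    {"rot": [-0.0015,0.003,-0.002],"xyz": [0.0007,0.0007,0.063],"grip": 255}
  ]
}}

```text
clock: 5.22
tool_pos: [0.4643, -0.0348, 0.0773]
eef_rot: [0.982, 0.188, 0.001, -0.0]
contact_force: [0.6, -0.2, -1.3]
opening: 0.135
finger_force: 39.6
```

```bash
python3 -c "
from h import *
st(); go([.4636,-.0361,.069],.376)"
```

```text
t5.22 pos [ 0.4643 -0.0348  0.0773] yaw 0.3773 tilt [0.002  0.0011] F [ 0.56 -0.19 -1.29] M [ 0.036 -0.022  0.007] open 0.135 ff 39.6
xyz(mm) [-1.1  1.   8.2] rot [-0.0003 -0.0023  0.0013]
```

>>> {"fn": "carry_out", "kwargs": {
  "plan": [
    {"rot": [0,-0.002,0],"xyz": [-0.001,0.001,0.004],"grip": 255},
    {"rot": [0,-0.002,0],"xyz": [-0.001,0.001,0.007],"grip": 255},
    {"rot": [0,-0.002,0],"xyz": [-0.001,0.001,0.009],"grip": 255},
    {"rot": [0,-0.002,0],"xyz": [-0.001,0.001,0.01],"grip": 255},
    {"rot": [0,-0.002,0],"xyz": [-0.001,0.001,0.01],"grip": 255},
    {"rot": [0,-0.002,0],"xyz": [-0.001,0.001,0.01],"grip": 255}
  ]
}}

```text
clock: 5.72
tool_pos: [0.4632, -0.0356, 0.0666]
eef_rot: [0.982, 0.188, -0.0, -0.0]
contact_force: [0.3, -0.3, -2.0]
opening: 0.134
finger_force: 39.6
```

```bash
python3 -c "
from h import *
st(); go([.4636,-.0361,.069],.376)"
```

```text
t5.72 pos [ 0.4632 -0.0356  0.0666] yaw 0.3784 tilt [-0.001   0.0005] F [ 0.27 -0.32 -1.96] M [-0.015  0.022 -0.03 ] open 0.134 ff 39.6
xyz(mm) [ 0.1  0.6 -2.4] rot [-0.0008  0.0008  0.0024]
```

>>> {"fn": "carry_out", "kwargs": {
  "plan": [
    {"rot": [0,0,0],"xyz": [0,0,0.001],"grip": 255},
    {"rot": [0,0,0],"xyz": [0,0,0.002],"grip": 255},
    {"rot": [0,0,0],"xyz": [0,0,0.003],"grip": 255},
    {"rot": [0,0,0],"xyz": [0,0,0.003],"grip": 255}
  ]
}}

```text
clock: 6.05
tool_pos: [0.4632, -0.0356, 0.0635]
eef_rot: [0.982, 0.188, -0.001, -0.0]
contact_force: [-1.3, 0.7, -0.9]
opening: 0.133
finger_force: 39.6
```

```bash
python3 -c "
from h import *
st(); go([.4636,-.0361,.061],.376)"
```

```text
t6.05 pos [ 0.4632 -0.0356  0.0635] yaw 0.3783 tilt [-0.0013  0.0004] F [-1.25  0.7  -0.88] M [-0.018 -0.016 -0.024] open 0.133 ff 39.6
xyz(mm) [0.2 0.6 2.5] rot [-0.0009  0.001   0.0023]
```

>>> {"fn": "carry_out", "kwargs": {
  "plan": [
    {"rot": [0,0,0],"xyz": [0,0,0.001],"grip": 255},
    {"rot": [0,0,0],"xyz": [0,0,0.002],"grip": 255},
    {"rot": [0,0,0],"xyz": [0,0,0.003],"grip": 255},
    {"rot": [0,0,0],"xyz": [0,0,0.003],"grip": 255}
  ]
}}

```text
clock: 6.38
tool_pos: [0.4633, -0.0356, 0.0605]
eef_rot: [0.982, 0.188, -0.0, -0.0]
contact_force: [-0.5, 0.2, 1.3]
opening: 0.135
finger_force: 39.6
```

```bash
python3 -c "
from h import *
st(); go([.4636,-.0361,.060],.376)"
```

```text
t6.38 pos [ 0.4633 -0.0356  0.0605] yaw 0.3783 tilt [-0.001   0.0004] F [-0.51  0.23  1.34] M [-0.036  0.051  0.029] open 0.135 ff 39.6
xyz(mm) [0.1 0.6 0.5] rot [-0.0008  0.0008  0.0023]
```

Vertical force rose by 3 N at 8.4 mm below the face, so both pins are home and the bar sits on the sprung ring. I press 0.5 mm more to confirm, then begin turning.

>>> {"fn": "carry_out", "kwargs": {
  "plan": [
    {"rot": [0,0,0],"xyz": [0,0,0.0005],"grip": 255},
    {"rot": [0,0,0],"xyz": [0,0,0.0005],"grip": 255},
    {"rot": [0,0,0],"xyz": [0,0,0.0005],"grip": 255}
  ]
}}

```text
clock: 6.63
tool_pos: [0.4633, -0.0356, 0.0602]
eef_rot: [0.982, 0.188, -0.0, -0.0]
contact_force: [-0.4, 0.1, 0.8]
opening: 0.131
finger_force: 39.6
```

```bash
python3 -c "
from h import *
st()"
```

```text
t6.63 pos [ 0.4633 -0.0356  0.0602] yaw 0.3782 tilt [-0.0009  0.0004] F [-0.38  0.08  0.8 ] M [ 0.049 -0.051 -0.016] open 0.131 ff 39.6
```

>>> {"fn": "carry_out", "kwargs": {
  "plan": [
    {"rot": [0,0,0.03],"xyz": [0,0,0.0005],"grip": 255},
    {"rot": [0,0,0.06],"xyz": [0,0,0.0005],"grip": 255},
    {"rot": [0,0,0.09],"xyz": [0,-0.0001,0.0005],"grip": 255},
    {"rot": [0,0,0.12],"xyz": [0.0001,-0.0001,0.0005],"grip": 255},
    {"rot": [0,0,0.15],"xyz": [0.0001,-0.0001,0.0005],"grip": 255},
    {"rot": [0,0,0.15],"xyz": [0.0001,-0.0001,0.0005],"grip": 255}
  ]
}}

```text
clock: 7.13
tool_pos: [0.4634, -0.0355, 0.0597]
eef_rot: [0.994, 0.113, -0.0, -0.0]
contact_force: [0.6, -0.5, 0.0]
opening: 0.131
finger_force: 39.6
```

```bash
python3 -c "
from h import *
st()"
```

```text
t7.13 pos [ 0.4634 -0.0355  0.0597] yaw 0.2264 tilt [-0.0008  0.0004] F [ 0.59 -0.5   0.02] M [-0.015 -0.036  0.161] open 0.131 ff 39.6
```

>>> {"fn": "carry_out", "kwargs": {
  "plan": [
    {"rot": [0,0,0],"xyz": [0,0,0.0005],"grip": 255},
    {"rot": [0,0,0],"xyz": [0,0,0.001],"grip": 255},
    {"rot": [0,0,0],"xyz": [0,0,0.001],"grip": 255}
  ]
}}

```text
clock: 7.38
tool_pos: [0.4634, -0.0355, 0.0587]
eef_rot: [0.993, 0.114, -0.0, -0.0]
contact_force: [0.9, -1.0, 3.7]
opening: 0.133
finger_force: 39.6
```

```bash
python3 -c "
from h import *
st()"
```

```text
t7.38 pos [ 0.4634 -0.0355  0.0587] yaw 0.2284 tilt [-0.0007  0.0005] F [ 0.85 -0.96  3.65] M [-0.027 -0.001  0.134] open 0.133 ff 39.6
```

Force rises with spring stiffness, so the pins are home. I ease off 0.6 mm and turn on.

>>> {"fn": "carry_out", "kwargs": {
  "plan": [
    {"rot": [0,0,0.03],"xyz": [0,0,-0.0006],"grip": 255},
    {"rot": [0,0,0.06],"xyz": [0,0,-0.0006],"grip": 255},
    {"rot": [0,0,0.09],"xyz": [0.0001,-0.0001,-0.0006],"grip": 255},
    {"rot": [0,0,0.12],"xyz": [0.0001,-0.0001,-0.0006],"grip": 255},
    {"rot": [0,0,0.15],"xyz": [0.0001,-0.0002,-0.0006],"grip": 255},
    {"rot": [0,0,0.18],"xyz": [0.0001,-0.0002,-0.0006],"grip": 255},
    {"rot": [0,0,0.2],"xyz": [0.0001,-0.0002,-0.0006],"grip": 255},
    {"rot": [0,0,0.2],"xyz": [0.0001,-0.0002,-0.0006],"grip": 255}
  ]
}}

```text
clock: 8.05
tool_pos: [0.4633, -0.0354, 0.0592]
eef_rot: [1.0, 0.013, -0.001, -0.0]
contact_force: [-0.0, -0.4, 1.9]
opening: 0.136
finger_force: 39.6
```

```bash
python3 -c "
from h import *
st()"
```

```text
t8.05 pos [ 0.4633 -0.0354  0.0592] yaw 0.0266 tilt [-0.0011  0.0003] F [-0.02 -0.37  1.88] M [-0.153  0.089  0.171] open 0.136 ff 39.6
```

>>> {"fn": "carry_out", "kwargs": {
  "plan": [
    {"rot": [0,0,0.03],"xyz": [0,0,0],"grip": 255},
    {"rot": [0,0,0.06],"xyz": [0,0,0],"grip": 255},
    {"rot": [0,0,0.09],"xyz": [0.0001,-0.0001,0],"grip": 255},
    {"rot": [0,0,0.12],"xyz": [0.0001,-0.0001,0],"grip": 255},
    {"rot": [0,0,0.12],"xyz": [0.0001,-0.0001,0],"grip": 255}
  ]
}}

```text
clock: 8.47
tool_pos: [0.4632, -0.0353, 0.0592]
eef_rot: [0.999, -0.047, -0.001, -0.0]
contact_force: [-0.3, -0.2, 3.6]
opening: 0.136
finger_force: 39.6
```

```bash
python3 -c "
from h import *
st()"
```

```text
t8.47 pos [ 0.4632 -0.0353  0.0592] yaw -0.0942 tilt [-0.0014  0.0003] F [-0.32 -0.15  3.62] M [-0.217  0.219  0.199] open 0.136 ff 39.6
```

Mz stays near 0.2 N m, which is sliding friction. I continue in smaller steps towards the stop.

>>> {"fn": "carry_out", "kwargs": {
  "plan": [
    {"rot": [0,0,0.02],"xyz": [0,0,0],"grip": 255},
    {"rot": [0,0,0.04],"xyz": [0,0,0],"grip": 255},
    {"rot": [0,0,0.06],"xyz": [0,-0.0001,0],"grip": 255},
    {"rot": [0,0,0.06],"xyz": [0,-0.0001,0],"grip": 255}
  ]
}}

```text
clock: 8.8
tool_pos: [0.4633, -0.0353, 0.0592]
eef_rot: [0.997, -0.077, -0.001, -0.0]
contact_force: [-0.5, -1.6, 1.9]
opening: 0.13
finger_force: 39.6
```

```bash
python3 -c "
from h import *
st()"
```

```text
t8.80 pos [ 0.4633 -0.0353  0.0592] yaw -0.1535 tilt [-0.0013  0.0002] F [-0.5  -1.59  1.86] M [-0.328  0.255  0.184] open 0.130 ff 39.6
```

>>> {"fn": "carry_out", "kwargs": {
  "plan": [
    {"rot": [0,0,0.02],"xyz": [0,0,0],"grip": 255},
    {"rot": [0,0,0.04],"xyz": [0,0,0],"grip": 255},
    {"rot": [0,0,0.04],"xyz": [0,0,0],"grip": 255}
  ]
}}

```text
clock: 9.05
tool_pos: [0.4633, -0.0352, 0.0592]
eef_rot: [0.995, -0.097, -0.001, -0.0]
contact_force: [-0.8, -1.7, 2.6]
opening: 0.133
finger_force: 39.6
```

```bash
python3 -c "
from h import *
st()"
```

```text
t9.05 pos [ 0.4633 -0.0352  0.0592] yaw -0.1934 tilt [-0.0013  0.0003] F [-0.8  -1.73  2.56] M [-0.381  0.267  0.167] open 0.133 ff 39.6
```

>>> {"fn": "carry_out", "kwargs": {
  "plan": [
    {"rot": [0,0,0.02],"xyz": [-0.0001,0.0004,0],"grip": 255},
    {"rot": [0,0,0.04],"xyz": [-0.0001,0.0004,0],"grip": 255},
    {"rot": [0,0,0.04],"xyz": [-0.0001,0.0004,0],"grip": 255}
  ]
}}

```text
clock: 9.3
tool_pos: [0.4632, -0.0353, 0.0592]
eef_rot: [0.993, -0.116, -0.001, -0.0]
contact_force: [-1.6, -0.5, 1.6]
opening: 0.133
finger_force: 39.6
```

```bash
python3 -c "
from h import *
st()"
```

```text
t9.30 pos [ 0.4632 -0.0353  0.0592] yaw -0.2330 tilt [-0.0011  0.0007] F [-1.6  -0.51  1.64] M [-0.156  0.258  0.136] open 0.133 ff 39.6
```

>>> {"fn": "carry_out", "kwargs": {
  "plan": [
    {"rot": [0,0,0.015],"xyz": [0,0,0],"grip": 255},
    {"rot": [0,0,0.03],"xyz": [0,0,0],"grip": 255},
    {"rot": [0,0,0.03],"xyz": [0,0,0],"grip": 255}
  ]
}}

```text
clock: 9.55
tool_pos: [0.4632, -0.0353, 0.0592]
eef_rot: [0.991, -0.131, -0.001, -0.0]
contact_force: [-0.9, 0.2, 1.6]
opening: 0.131
finger_force: 39.6
```

```bash
python3 -c "
from h import *
st()"
```

```text
t9.55 pos [ 0.4632 -0.0353  0.0592] yaw -0.2626 tilt [-0.0011  0.0007] F [-0.92  0.23  1.64] M [-0.035  0.317  0.167] open 0.131 ff 39.6
```

>>> {"fn": "carry_out", "kwargs": {
  "plan": [
    {"rot": [0,0,0.015],"xyz": [-0.0003,0,0],"grip": 255},
    {"rot": [0,0,0.03],"xyz": [-0.0003,0,0],"grip": 255},
    {"rot": [0,0,0.03],"xyz": [-0.0003,0,0],"grip": 255}
  ]
}}

```text
clock: 9.8
tool_pos: [0.4632, -0.0352, 0.0593]
eef_rot: [0.989, -0.146, -0.0, -0.0]
contact_force: [-0.8, 0.0, 3.2]
opening: 0.134
finger_force: 39.6
```

```bash
python3 -c "
from h import *
st()"
```

```text
t9.80 pos [ 0.4632 -0.0352  0.0593] yaw -0.2927 tilt [-0.0006  0.0006] F [-0.85  0.01  3.18] M [-0.025  0.22   0.129] open 0.134 ff 39.6
```

>>> {"fn": "carry_out", "kwargs": {
  "plan": [
    {"rot": [0,0,0.015],"xyz": [0,0,0],"grip": 255},
    {"rot": [0,0,0.03],"xyz": [0,0,0],"grip": 255},
    {"rot": [0,0,0.03],"xyz": [0,0,0],"grip": 255}
  ]
}}

```text
clock: 10.05
tool_pos: [0.4631, -0.0352, 0.0592]
eef_rot: [0.987, -0.161, -0.0, -0.0]
contact_force: [0.3, 0.1, 1.8]
opening: 0.133
finger_force: 39.6
```

```bash
python3 -c "
from h import *
st()"
```

```text
t10.05 pos [ 0.4631 -0.0352  0.0592] yaw -0.3224 tilt [-0.0008  0.0006] F [0.33 0.1  1.84] M [0.04  0.198 0.264] open 0.133 ff 39.6
```

>>> {"fn": "carry_out", "kwargs": {
  "plan": [
    {"rot": [0,0,0.01],"xyz": [0,0,0],"grip": 255},
    {"rot": [0,0,0.02],"xyz": [0,0,0],"grip": 255},
    {"rot": [0,0,0.02],"xyz": [0,0,0],"grip": 255}
  ]
}}

```text
clock: 10.3
tool_pos: [0.4631, -0.0352, 0.0592]
eef_rot: [0.985, -0.17, -0.0, -0.0]
contact_force: [0.2, -0.2, 1.2]
opening: 0.132
finger_force: 39.8
```

```bash
python3 -c "
from h import *
st()"
```

```text
t10.30 pos [ 0.4631 -0.0352  0.0592] yaw -0.3418 tilt [-0.0008  0.0006] F [ 0.17 -0.25  1.25] M [0.025 0.226 0.371] open 0.132 ff 39.8
```

>>> {"fn": "carry_out", "kwargs": {
  "plan": [
    {"rot": [0,0,0.01],"xyz": [0,0,0],"grip": 255},
    {"rot": [0,0,0.015],"xyz": [0,0,0],"grip": 255},
    {"rot": [0,0,0.015],"xyz": [0,0,0],"grip": 255}
  ]
}}

```text
clock: 10.55
tool_pos: [0.463, -0.0352, 0.0592]
eef_rot: [0.984, -0.177, -0.001, -0.0]
contact_force: [0.7, 0.1, 3.1]
opening: 0.132
finger_force: 40.1
```

```bash
python3 -c "
from h import *
st()"
```

```text
t10.55 pos [ 0.463  -0.0352  0.0592] yaw -0.3565 tilt [-0.0009  0.0006] F [0.69 0.09 3.11] M [0.107 0.215 0.548] open 0.132 ff 40.1
```

Mz climbed steadily from 0.17 to 0.55 N m over the last 0.035 rad, so the ring is on its stop. I unwind within the pin play only, to relieve the torque, before lifting.

>>> {"fn": "carry_out", "kwargs": {
  "plan": [
    {"rot": [0,0,-0.02],"xyz": [0,0,0],"grip": 255},
    {"rot": [0,0,-0.04],"xyz": [0,0,0],"grip": 255},
    {"rot": [0,0,-0.06],"xyz": [0,0,-0.0005],"grip": 255},
    {"rot": [0,0,-0.06],"xyz": [0,0,-0.001],"grip": 255}
  ]
}}

```text
clock: 10.88
tool_pos: [0.4632, -0.0354, 0.0602]
eef_rot: [0.989, -0.148, -0.0, -0.0]
contact_force: [-0.9, 0.7, 0.3]
opening: 0.132
finger_force: 39.6
```

```bash
python3 -c "
from h import *
st()"
```

```text
t10.88 pos [ 0.4632 -0.0354  0.0602] yaw -0.2965 tilt [-0.0007  0.0006] F [-0.92  0.7   0.31] M [0.241 0.056 0.003] open 0.132 ff 39.6
```

Torque is zero. I lift straight up slowly.

>>> {"fn": "carry_out", "kwargs": {
  "plan": [
    {"rot": [0,0,0],"xyz": [0,0,-0.003],"grip": 255},
    {"rot": [0,0,0],"xyz": [0,0,-0.006],"grip": 255},
    {"rot": [0,0,0],"xyz": [0,0,-0.009],"grip": 255},
    {"rot": [0,0,0],"xyz": [0,0,-0.013],"grip": 255},
    {"rot": [0,0,0],"xyz": [0,0,-0.03],"grip": 255},
    {"rot": [0,0,0],"xyz": [0,0,-0.055],"grip": 255},
    {"rot": [0,0,0],"xyz": [0,0,-0.08],"grip": 255},
    {"rot": [0,0,0],"xyz": [0,0,-0.08],"grip": 255}
  ]
}}

```text
clock: 11.55
tool_pos: [0.465, -0.0359, 0.1438]
eef_rot: [0.989, -0.148, 0.003, -0.0]
contact_force: [0.2, 0.4, -1.3]
opening: 0.129
finger_force: 39.6
```

```bash
python3 -c "
from h import *
st(); go([.5003,-.3334,.14],.067)"
```

```text
t11.55 pos [ 0.465  -0.0359  0.1438] yaw -0.2977 tilt [ 0.0055 -0.    ] F [ 0.15  0.37 -1.3 ] M [ 0.002 -0.065 -0.022] open 0.129 ff 39.6
xyz(mm) [121.  274.1   4. ] rot [-0.0006 -0.0055 -0.3647]
```

>>> {"fn": "carry_out", "kwargs": {
  "plan": [
    {"rot": [0,0,-0.045],"xyz": [0.015,0.034,0.0],"grip": 255},
    {"rot": [0,-0.001,-0.09],"xyz": [0.03,0.068,0.001],"grip": 255},
    {"rot": [0,-0.002,-0.135],"xyz": [0.045,0.102,0.001],"grip": 255},
    {"rot": [0,-0.003,-0.18],"xyz": [0.06,0.137,0.002],"grip": 255},
    {"rot": [0,-0.003,-0.225],"xyz": [0.075,0.171,0.002],"grip": 255},
    {"rot": [0,-0.004,-0.27],"xyz": [0.091,0.206,0.003],"grip": 255},
    {"rot": [0,-0.005,-0.32],"xyz": [0.106,0.24,0.003],"grip": 255},
    {"rot": [-0.0006,-0.0055,-0.365],"xyz": [0.121,0.274,0.004],"grip": 255}
  ]
}}

```text
clock: 12.22
tool_pos: [0.4979, -0.3348, 0.1356]
eef_rot: [0.999, 0.035, -0.004, -0.001]
contact_force: [0.5, 0.5, -1.6]
opening: 0.128
finger_force: 39.6
```

>>> {"fn": "carry_out", "kwargs": {
  "plan": [
    {"rot": [0,0,0],"xyz": [0,0,0],"grip": 255},
    {"rot": [0,0,0],"xyz": [0,0,0],"grip": 255},
    {"rot": [0,0,0],"xyz": [0,0,0],"grip": 255},
    {"rot": [0,0,0],"xyz": [0,0,0],"grip": 255}
  ]
}}

```text
clock: 12.55
tool_pos: [0.4986, -0.3306, 0.1356]
eef_rot: [0.999, 0.035, -0.004, -0.001]
contact_force: [-0.6, 0.0, -1.1]
opening: 0.136
finger_force: 39.6
```

Run:
```python
from h import *
st(); go([.5003,-.3331,.058],.067)
a=r.snapshot('scene')[:,:,::-1];b=r.snapshot('top')[:,:,::-1]
A=cv2.resize(a[120:270,210:390],(0,0),fx=3,fy=3,interpolation=cv2.INTER_CUBIC);B=cv2.resize(b[195:240,220:400],(0,0),fx=3,fy=3,interpolation=cv2.INTER_CUBIC);cv2.imwrite('pics/s3.png',np.vstack([A,B]))
```

```text
t12.55 pos [ 0.4986 -0.3306  0.1356] yaw 0.0702 tilt [-0.0075  0.0025] F [-0.65  0.01 -1.13] M [ 0.055 -0.001 -0.025] open 0.136 ff 39.6
xyz(mm) [ 2.1  2.8 77.6] rot [-0.003   0.0073  0.0032]
```

View pics/s3.png

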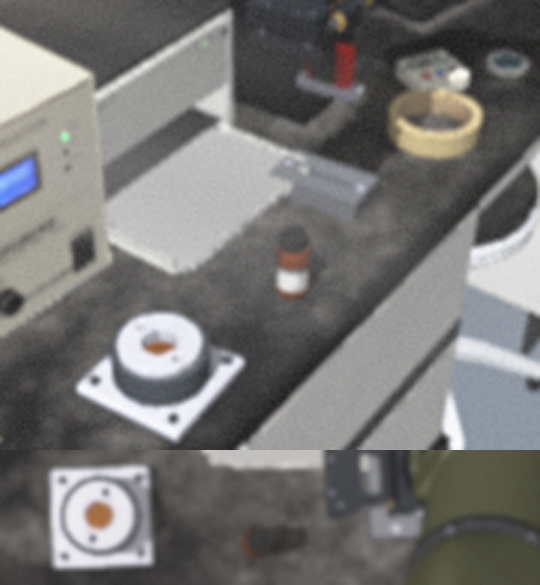

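The ring's holes have turned clockwise by about 0.6 rad, now at (105,492) and (93,540) in the crop. The spanner is over the empty rest and the amber vial is undisturbed. I descend to 11 mm over the slot.

>>> {"fn": "carry_out", "kwargs": {
  "plan": [
    {"rot": [-0.003,0.007,0.003],"xyz": [0.002,0.0028,0.02],"grip": 255},
    {"rot": [-0.003,0.007,0.003],"xyz": [0.002,0.0028,0.045],"grip": 255},
    {"rot": [-0.003,0.007,0.003],"xyz": [0.002,0.0028,0.065],"grip": 255},
    {"rot": [-0.003,0.007,0.003],"xyz": [0.002,0.0028,0.0776],"grip": 255},
    {"rot": [-0.003,0.007,0.003],"xyz": [0.002,0.0028,0.0776],"grip": 255},
    {"rot": [-0.003,0.007,0.003],"xyz": [0.002,0.0028,0.0776],"grip": 255},
    {"rot": [-0.003,0.007,0.003],"xyz": [0.002,0.0028,0.0776],"grip": 255}
  ]
}}

```text
clock: 13.23
tool_pos: [0.5012, -0.3355, 0.0595]
eef_rot: [0.999, 0.033, 0.001, 0.001]
contact_force: [0.5, -0.5, -1.3]
opening: 0.134
finger_force: 39.6
```

Run:
```python
from h import *
st(); go([.5003,-.3331,.051],.067)
```

```text
t13.23 pos [ 0.5012 -0.3355  0.0595] yaw 0.0657 tilt [ 0.0023 -0.0029] F [ 0.48 -0.51 -1.32] M [ 0.031 -0.018 -0.023] open 0.134 ff 39.6
xyz(mm) [-0.8 -2.5  8.5] rot [ 0.0031 -0.0021 -0.0013]
```

>>> {"fn": "carry_out", "kwargs": {
  "plan": [
    {"rot": [0.003,-0.002,-0.001],"xyz": [-0.0008,-0.0025,0.004],"grip": 255},
    {"rot": [0.003,-0.002,-0.001],"xyz": [-0.0008,-0.0025,0.008],"grip": 255},
    {"rot": [0.003,-0.002,-0.001],"xyz": [-0.0008,-0.0025,0.008],"grip": 255},
    {"rot": [0.003,-0.002,-0.001],"xyz": [-0.0008,-0.0025,0.008],"grip": 255}
  ]
}}

```text
clock: 13.57
tool_pos: [0.4994, -0.333, 0.0505]
eef_rot: [0.999, 0.033, -0.001, -0.0]
contact_force: [-0.2, -1.0, -1.6]
opening: 0.134
finger_force: 39.6
```

Run:
```python
from h import *
st(); go([.5003,-.3331,.046],.067)
```

```text
t13.57 pos [ 0.4994 -0.333   0.0505] yaw 0.0663 tilt [-0.0015  0.0008] F [-0.18 -0.97 -1.57] M [-0.004 -0.003  0.032] open 0.134 ff 39.6
xyz(mm) [0.9 0.2 4.5] rot [-0.0009  0.0014 -0.0007]
```

>>> {"fn": "carry_out", "kwargs": {
  "plan": [
    {"rot": [-0.001,0.001,0],"xyz": [0.0008,0.0002,0.002],"grip": 255},
    {"rot": [-0.001,0.001,0],"xyz": [0.0008,0.0002,0.004],"grip": 255},
    {"rot": [-0.001,0.001,0],"xyz": [0.0008,0.0002,0.0055],"grip": 255},
    {"rot": [-0.001,0.001,0],"xyz": [0.0008,0.0002,0.0055],"grip": 255}
  ]
}}

```text
clock: 13.9
tool_pos: [0.4999, -0.333, 0.0445]
eef_rot: [0.999, 0.033, -0.0, -0.0]
contact_force: [-0.5, 0.6, -1.3]
opening: 0.129
finger_force: 39.6
```

Run:
```python
from h import *
st(); go([.5003,-.3331,.0395],.067)
```

```text
t13.90 pos [ 0.4999 -0.333   0.0445] yaw 0.0662 tilt [-0.001   0.0002] F [-0.5   0.6  -1.29] M [ 0.027 -0.042  0.007] open 0.129 ff 39.6
xyz(mm) [0.4 0.1 5. ] rot [-0.0003  0.001  -0.0008]
```

Feet are 2.4 mm into the slot with no force. I go on down until the bar touches.

>>> {"fn": "carry_out", "kwargs": {
  "plan": [
    {"rot": [0,0.001,0],"xyz": [0.0003,0,0.002],"grip": 255},
    {"rot": [0,0.001,0],"xyz": [0.0003,0,0.004],"grip": 255},
    {"rot": [0,0.001,0],"xyz": [0.0003,0,0.005],"grip": 255},
    {"rot": [0,0.001,0],"xyz": [0.0003,0,0.0053],"grip": 255},
    {"rot": [0,0.001,0],"xyz": [0.0003,0,0.0053],"grip": 255}
  ]
}}

```text
clock: 14.32
tool_pos: [0.5003, -0.3327, 0.0394]
eef_rot: [0.999, 0.033, 0.0, -0.0]
contact_force: [-0.2, 0.8, -2.4]
opening: 0.129
finger_force: 39.7
```

Run:
```python
from h import *
st()
```

```text
t14.32 pos [ 0.5003 -0.3327  0.0394] yaw 0.0665 tilt [0.0001 0.0006] F [-0.15  0.76 -2.42] M [0.186 0.042 0.015] open 0.129 ff 39.7
```

>>> {"fn": "carry_out", "kwargs": {
  "plan": [
    {"rot": [0,0,0],"xyz": [0,0.0002,0.0004],"grip": 255},
    {"rot": [0,0,0],"xyz": [0,0.0002,0.0008],"grip": 255},
    {"rot": [0,0,0],"xyz": [0,0.0002,0.0008],"grip": 255}
  ]
}}

```text
clock: 14.57
tool_pos: [0.5004, -0.3328, 0.0389]
eef_rot: [0.999, 0.033, 0.0, -0.0]
contact_force: [0.2, 2.0, -0.5]
opening: 0.135
finger_force: 39.7
```

Run:
```python
from h import *
st()
```

```text
t14.57 pos [ 0.5004 -0.3328  0.0389] yaw 0.0666 tilt [0.0003 0.0006] F [ 0.18  2.02 -0.55] M [0.448 0.078 0.086] open 0.135 ff 39.7
```

The bar is seated at the height of the original grasp. I release gently.

>>> {"fn": "carry_out", "kwargs": {
  "plan": [
    {"rot": [0,0,0],"xyz": [0,0,0],"grip": 215},
    {"rot": [0,0,0],"xyz": [0,0,0],"grip": 200},
    {"rot": [0,0,0],"xyz": [0,0,0],"grip": 180},
    {"rot": [0,0,0],"xyz": [0,0,0],"grip": 150},
    {"rot": [0,0,0],"xyz": [0,0,0],"grip": 150},
    {"rot": [0,0,0],"xyz": [0,0,0],"grip": 150}
  ],
  "squeeze": 10
}}

```text
clock: 15.07
tool_pos: [0.5006, -0.3336, 0.0389]
eef_rot: [0.999, 0.033, 0.0, 0.0]
contact_force: [-0.4, 0.2, -0.4]
opening: 0.412
finger_force: 0.0
```

>>> {"fn": "carry_out", "kwargs": {
  "plan": [
    {"rot": [0,0,0],"xyz": [0,0,-0.01],"grip": 150},
    {"rot": [0,0,0],"xyz": [0,0,-0.025],"grip": 150},
    {"rot": [0,0,0],"xyz": [0,0,-0.045],"grip": 150},
    {"rot": [0,0,0],"xyz": [0,0,-0.075],"grip": 150},
    {"rot": [0,0,0],"xyz": [0,0,-0.11],"grip": 150},
    {"rot": [0,0,0],"xyz": [0,0,-0.145],"grip": 150},
    {"rot": [0,0,0],"xyz": [0,0,-0.18],"grip": 150},
    {"rot": [0,0,0],"xyz": [0,0,-0.18],"grip": 150}
  ]
}}

```text
clock: 15.73
tool_pos: [0.504, -0.3357, 0.2267]
eef_rot: [0.999, 0.033, 0.006, 0.004]
contact_force: [-0.6, 0.1, 0.8]
opening: 0.412
finger_force: 0.0
```

Run:
```python
from h import *
st()
a=r.snapshot('scene')[:,:,::-1];b=r.snapshot('top')[:,:,::-1]
A=cv2.resize(a[120:270,210:390],(0,0),fx=3,fy=3,interpolation=cv2.INTER_CUBIC);B=cv2.resize(b[195:240,220:400],(0,0),fx=3,fy=3,interpolation=cv2.INTER_CUBIC);cv2.imwrite('pics/s4.png',np.vstack([A,B]))
```

```text
t15.73 pos [ 0.504  -0.3357  0.2267] yaw 0.0657 tilt [ 0.0125 -0.0071] F [-0.58  0.06  0.85] M [-0.013 -0.     0.011] open 0.412 ff 0.0
```

View pics/s4.png

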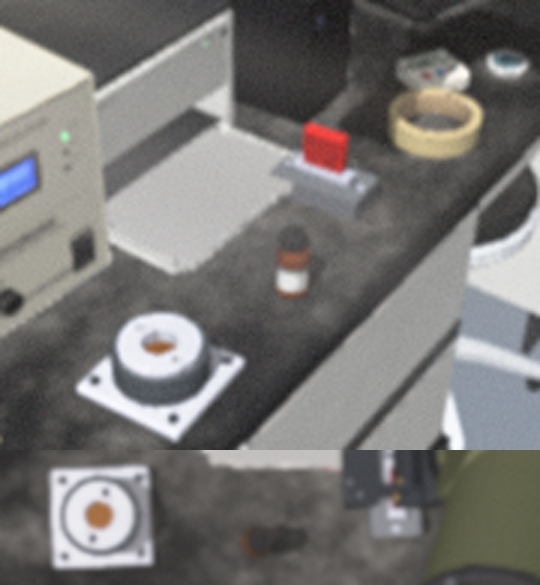

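The spanner stands upright on its rest at (325,150) in the crop. The ring is turned, the bystanders are undisturbed and the gripper is clear.

```bash
python3 -c "
from plant import r
print(r.finish_job())"
```

```text
the job is handed in; nothing more can be done
None
```

I felt both pins home, turned the ring clockwise until it met its stop, put the spanner back upright in its rest, left the loose things alone, and handed the job in at about 16 s.

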